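Load the frame joiner and fit its mitre fence

TASK

Load the orange nail cartridge into the blue frame joiner: slide it nose first from the ledge into the open end of the feed channel, fully home under the lips, until the red spring catch snaps back behind it. Then lower the green mitre fence plate over its two locating pins, with the open side of its V of stops facing the ledge, so that it sits flat on both rests, and let go. Leave the stapler, glue bottle and tape measure where they are.

Things in the scene. Friction and masses are not known exactly. Their poses are not given: they have to be found in the camera images.
- joiner: Blue table-top frame joiner, fixed, base 190 mm (x) by 295 mm (y). Origin on the bench, axes as feed. Its flat deck is 40 mm above the bench and is also the ledge and the channel floor. Channel walls 25 mm high (outer faces at x = +-26.5 mm, y -75 to +62 mm), two plate rests 32 mm high; apart from the two pins nothing stands higher than 32 mm above the deck.
- feed (a point): On the channel's centre line and floor (40 mm above the bench). +y = direction in which the cartridge slides in, +x = side of the red catch. Channel 33 mm wide from y = -75 mm to an end stop at +52. From -5 to +62 two lips overhang it, 25 to 30 mm above the floor, with a 24 mm slot between them. The cartridge is home when its middle is at y = 7 to 12 mm.
- mouth (a point): Outer end of the flared mouth of the channel, on its floor, 103 mm before feed (y = -103 mm). The mouth narrows from about 60 mm wide here to 33 mm, 28 mm further in. Before it, 72 mm long and on the same level, lies the flat loading ledge.
- catch (a joint): Red spring catch in the channel's +x wall, tooth 3 to 19 mm above the floor. 0 = sprung in, standing 8 mm into the channel; grows to 0.012 m as it is pushed out. Ramp at y = -60 to -36 mm of feed, square back at -33. The passing cartridge pushes it aside (2.4 to 5 N sideways, some 5 to 12 N along the slide) for its whole length, then it snaps back behind the rear end.
- cartridge_mid (a point): Orange nail cartridge, loose, 0.1 to 0.2 kg: body 30 (x) by 80 (y) by 20 mm high; on it a grip fin 14 (x) by 26 mm (y), from 20 to 58 mm above the underside, centred at y = -20 mm. The point: centre in x, y, 29 mm above the underside. +y points to the nose, the end away from the fin (black strip with steel nails), which goes in first. Starts upright on the bench.
- cartridge: The cartridge again: origin at the centre of its underside, axes as cartridge_mid.
- fence_mid (a point): Green mitre fence plate, loose, 0.25 to 0.5 kg: 160 (x) by 70 (y) by 8 mm; black grip block at its centre 14 (x) by 26 mm (y), 8 to 50 mm above the underside; beside it two aluminium stops (top 18 mm above the underside) in a V open to -y. The point: centre in x, y, 25 mm above the underside. Final place: axes as feed, 60 mm past it along +y, underside 32 mm above the deck.
- fence: The fence plate again: origin at the centre of its underside, axes as fence_mid. Starts flat on the bench.
- fence_hole_a (a point): Centre, at the underside of the plate, of the 14 mm through hole at x = +55 mm of the plate; goes over the round pin.
- fence_hole_b (a point): Centre, at the underside of the plate, of the 14 mm through hole at x = -55 mm of the plate; goes over the diamond pin.
- pin_round (a point): Foot of the round steel locating pin, at the level of the rest on which the plate sits (32 mm above the deck). 12 mm in diameter, 18 mm tall, the upper 9 mm tapered to 4 mm. At x = +55, y = +60 mm of feed.
- pin_diamond (a point): Foot of the diamond (rhombus) steel locating pin, same heights and taper; 12 mm across along y of feed, 6 mm along x. At x = -55, y = +60 mm of feed.
- stapler_mid (a point): Centre of the yellow hand stapler lying on its side, about 115 x 150 x 30 mm. Bystander.
- glue_mid (a point): Centre of the white glue bottle, 56 mm in diameter, 150 mm tall. Bystander.
- measure_mid (a point): Centre of the yellow tape measure, 62 x 65 x 36 mm. Bystander.
Mind the look-alikes: they are no part of the job. What is meant by the fence is not pink or purple, and is the smaller of those in its own colour.

How it is judged (in metres and radians):
On the way:
1. the cartridge is home in the channel with the catch sprung back behind it, the fence plate not yet on the pins (y of cartridge_mid in the frame of feed between 0.0055 and 0.015 m and x of cartridge_mid in the frame of feed between -0.005 and 0.005 m and z of cartridge_mid in the frame of feed below 0.034 m and angle between cartridge_mid's own z axis and vertical below 0.08 rad and value of joint catch below 0.003 m and distance between fence_hole_a and pin_round above 0.03 m), for 0.2 s.
At the end, for the whole second after the job is handed in: Cartridge flat in the channel, middle 5.5 to 15 mm past feed along +y and within 5 mm of its centre line; catch back in within 3 mm; plate flat on both rests within 3 mm, hole a within 4 mm of the round pin, hole b of the diamond pin; both released, at rest (y of cartridge_mid in the frame of feed between 0.0055 and 0.015 m and x of cartridge_mid in the frame of feed between -0.005 and 0.005 m and z of cartridge_mid in the frame of feed below 0.034 m and angle between cartridge_mid's own z axis and vertical below 0.08 rad and value of joint catch below 0.003 m and horizontal distance between fence_hole_a and pin_round below 0.004 m and horizontal distance between fence_hole_b and pin_diamond below 0.004 m and z of fence_hole_a in the frame of pin_round between -0.004 and 0.003 m and z of fence_hole_b in the frame of pin_diamond below 0.003 m and angle between fence_mid's own z axis and vertical below 0.04 rad and linear speed of each of cartridge, fence below 0.02 m/s); the robot touches nothing.
It fails at once if the stapler is moved by more than 30 mm (distance of stapler_mid from where it was at the start of the episode above 0.03 m).
It fails at once if the glue bottle is moved by more than 30 mm (distance of glue_mid from where it was at the start of the episode above 0.03 m).
It fails at once if the tape measure is moved by more than 30 mm (distance of measure_mid from where it was at the start of the episode above 0.03 m).
It also fails if it takes over 72 s, if anything falls off the work surface, if the arm or the gripper's body presses on something with over 40 N, if the wrist force passes 120 N, or if a joint passes its speed limit or range.

ROBOT

A 7-joint arm with a two-finger parallel gripper is mounted at the origin on the work surface. World frame = base frame: x ahead of the robot, y to its left, z up, the work surface at z = 0. Lengths are in mm, angles in rad, forces in N, time in s.
With the tool pointing down it reaches from about 350 to 775 mm from the base axis. Payload 3.1 kg.
Tool frame: the origin (TCP) lies midway between the tips of the shut fingers; the grasp point (between the pads) lies robot.pinch_z behind it (robot.pinch_z is the distance from the TCP to the grasp point, in mm); z points along the fingers, y is the line along which they close (so a half turn about z gives the same grasp; the last joint's range is limited). The gripper opens to 85 mm and grips with 20 to 120 N. Pads are 22 mm wide; open, the fingers measure 114 mm over their backs; the gripper's body (76 mm by 85 mm) begins 54 mm behind the grasp point. The pads swing forward as they close: fully open they stand 13 mm farther back than shut.
Start: joints at [-0.042, 0.311, 0.014, 1.512, -0.004, 1.319, -0.027], TCP at [550.016, 0.032, 231.304] pointing down, gripper open.
Joint ranges: [-2.7, 2.7], [-0.3, 1.91], [-1.27, 1.3], [0.12, 2.57], [-1.44, 4.58], [0.2, 2.03], [-3.05, 3.05]. Speed limits (rad/s): [2.79, 2.79, 3.14, 3.14, 3.14, 3.14, 3.14].

INTERFACE

Orientations are given as a unit quaternion [x, y, z, w].
In Python, from bench import robot gives the robot as it stands. The module is installed in compiled form; this text tells all that it offers.
- The arm moves only by the tool move_arm, never from a script. Its argument "plan" is a list of rows, each a list of 2 entries, a list of its own where there are three numbers: the shift along the tool's x, y, z in mm, then the turn, a rotation vector about the tool's x, y, z in degrees. In form: [[[x, y, z], [wx, wy, wz]], ...]. A call has 1 to 5 rows; each row shifts and turns the commanded pose from where the row before left it, along the tool's axes as they then stand; what a row does not reach is not made up. A row lasts 1/12 s, in which the tool goes at most 41.7 mm and 7.16 degrees, less where a joint would pass 70% of its speed; a pose out of reach is approached as far as the arm can. A call with a gripper value outside its range is refused whole. "fingers" is the gripper's target within -1 to 1 (shut at 1, half-way at 0, fully open at -1), set as the call begins (left out, the last holds). The fingers move at their own pace and stop on an object; "squeeze" is the grip in N (left out, the last holds). Time passes only in rows, so rows that do not move let the fingers close. It gives the time, the measured TCP pose, the force, the opening and the grip force at its end, in the units of the state.
- robot.sense(): the state, without advancing time (a new reading comes with each control period).
- robot.camera(name): name is "scene" or "side" or "wrist"; returns a dict with "img" (480x640x3 uint8, red, green, blue), "vertical_fov" (degrees; the focal length in pixels is half the picture's height over the tangent of half this angle, whatever the lens; pixels are square), "cx", "cy" (the principal point, pixels), "T" (4x4, takes a point from camera to world coordinates); the wrist camera has in their place "T_tool_cam" (4x4, takes a point from camera to tool coordinates, whose origin is the TCP and whose axes are the flange's). Camera axes: x right, y down, z forward; pixel columns grow to the right and rows downward; lengths in mm; the calibration is good to about 2 mm. A picture is of the moment at which its call begins: read the wrist's pose just before it. There is no depth.
- robot.finish_job(): hands the job in; it is judged then, once.
The state is a dict: "time": time; "joint_positions": joint angles; "joint_vel": joint speeds; "effort": joint torques, N m; "position": TCP position; "tool_rot": TCP orientation; "ft_force": force on the tool from outside, world axes, zero at the start; "moment": the same for the moment, N m; "opening": finger opening in mm; "finger_force": force on a finger pad.
Only numpy, scipy, OpenCV 4.12 (cv2) and the standard library are available. Lean on these libraries where they do the work, as an engineer would, in place of code of your own. Each camera call takes 0.05 s, during which the arm holds its last target. There are 200 camera calls.

## Working session

There is one attempt and no reset: what is moved stays moved. The work goes in short steps, Python scripts to look and compute and a tool call to move; the robot and the scene stay as the last step left them, time stands still between calls to the robot, and variables do not carry over. Pictures are saved under pics/ and viewed, at most 10 in all, crops included, and the job is handed in when it is done.

Besides the shell and the picture viewer there is one more tool, called after "Emit:" in YAML: its name, and indented under it one key for each argument. move_arm: Moves the arm, as the interface text tells. Its arguments: {"type":"object","properties":{"plan":{"type":"array","items":{"type":"array"}},"fingers":{"type":"number"},"squeeze":{"type":"number"}},"required":["plan"]}

```bash
mkdir -p pics; cat > h.py <<'E'
import numpy as np, cv2
from bench import robot
from scipy.spatial.transform import Rotation as R
def shot(n):
    s=robot.sense(); c=robot.camera(n)
    if 'T' not in c:
        T=np.eye(4); T[:3,:3]=R.from_quat(s['tool_rot']).as_matrix(); T[:3,3]=s['position']
        c['T']=T@np.array(c['T_tool_cam'])
    c['T']=np.array(c['T']); c['f']=240/np.tan(np.radians(c['vertical_fov'])/2); return c
def plane(c,uv,z):
    uv=np.atleast_2d(uv).astype(float)
    d=np.c_[(uv[:,0]-c['cx'])/c['f'],(uv[:,1]-c['cy'])/c['f'],np.ones(len(uv))]@c['T'][:3,:3].T
    o=c['T'][:3,3]; return o+d*((z-o[2])/d[:,2])[:,None]
def proj(c,p):
    q=(np.atleast_2d(p)-c['T'][:3,3])@c['T'][:3,:3]
    return np.c_[c['cx']+c['f']*q[:,0]/q[:,2],c['cy']+c['f']*q[:,1]/q[:,2]]
def save(c,n): cv2.imwrite('pics/'+n,c['img'][:,:,::-1])
E
python3 - <<'E'
from h import *
s=robot.sense(); print(s['position'],s['tool_rot'],s['time'],s['opening'],robot.pinch_z)
for n in('scene','side','wrist'):
    c=shot(n); save(c,n+'0.png'); np.save(n+'0.npy',c,allow_pickle=True); print(n,c['T'].round(3).tolist(),c['f'],c['cx'],c['cy'])
E
```

```text
[5.49264000e+02 7.47409607e-03 2.30195966e+02] [ 0.70708498  0.70712756 -0.00087751 -0.00082321] 0.0 85.56213750385263 18.700000000000003
scene [[-0.036, 0.847, -0.531, 1165.371], [0.999, 0.035, -0.012, -79.059], [0.008, -0.531, -0.847, 1081.863], [0.0, 0.0, 0.0, 1.0]] 440.9723441897969 325.3167672684549 234.7602637904636
side [[-0.937, -0.228, 0.264, 174.467], [-0.349, 0.623, -0.7, 808.281], [-0.005, -0.748, -0.663, 931.208], [0.0, 0.0, 0.0, 1.0]] 463.451532594982 318.60964610563667 241.61885086903175
wrist [[1.0, -0.0, -0.002, 549.683], [-0.001, -0.95, -0.313, 81.424], [-0.002, 0.313, -0.95, 372.509], [0.0, 0.0, 0.0, 1.0]] 429.20641760808707 320.21093620331646 237.4067442270616
```

View pics/scene0.png

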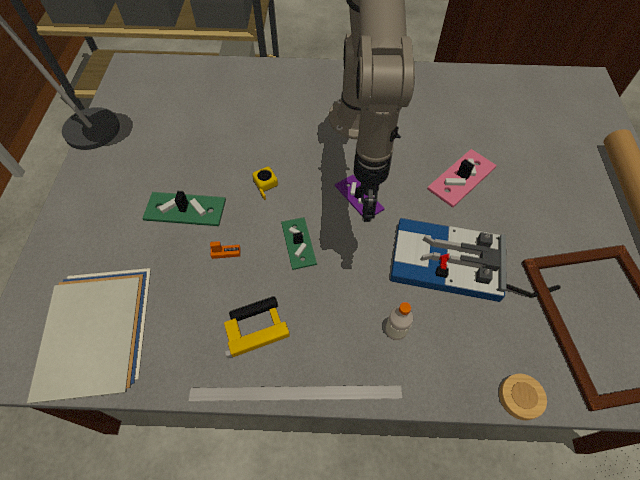

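View pics/side0.png

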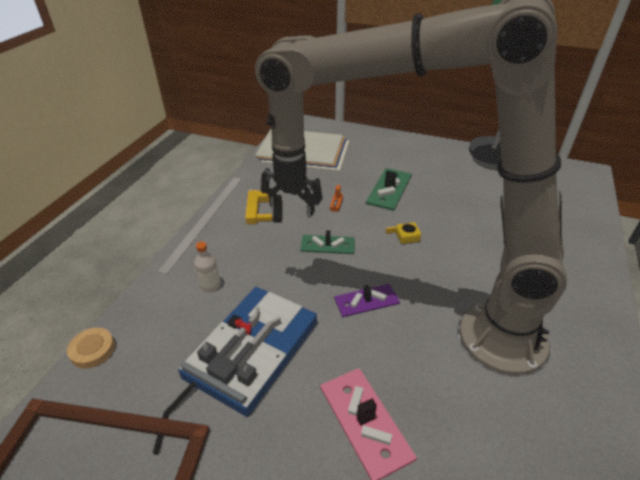

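The scene view shows the candidates for the fence: large green (184,208), small green (298,243), purple (360,197) and pink (462,178). I choose the small green one at (298,243). For orange there is the cartridge at (225,250) and the bottle cap at (405,308), and I choose the cartridge. The joiner is at (450,258), with its red catch at (444,263) and its ledge to the left, so feed +y is roughly world +y.

```bash
cat > m.py <<'E'
from h import *
def mask(c,lo,hi):
    h=cv2.cvtColor(cv2.GaussianBlur(c['img'],(3,3),0),cv2.COLOR_RGB2HSV); return cv2.inRange(h,lo,hi)
COL=dict(orange=((5,150,90),(15,255,255)),green=((65,80,30),(90,255,255)),blue=((98,120,40),(118,255,255)),red=((0,190,90),(3,255,255)))
def blobs(c,k,z,amin=60):
    m=mask(c,*COL[k]); cs,_=cv2.findContours(m,cv2.RETR_EXTERNAL,cv2.CHAIN_APPROX_NONE)
    for q in cs:
        if cv2.contourArea(q)<amin: continue
        w=plane(c,q.reshape(-1,2),z)[:,:2].astype(np.float32); r=cv2.minAreaRect(w)
        print(k,'px',q.reshape(-1,2).mean(0).round(),'world',np.round(r[0],1),'size',np.round(r[1],1),'ang',round(r[2],1))
E
python3 - <<'E'
from m import *
for n in('scene','side'):
    c=np.load(n+'0.npy',allow_pickle=True).item(); print(n)
    for k,z in(('orange',20),('green',8),('blue',20),('red',60)): blobs(c,k,z)
c=np.load('scene0.npy',allow_pickle=True).item()['img']
a=cv2.resize(c[200:290,190:330],(784,504),interpolation=3); cv2.imwrite('pics/crop1.png',a[:,:,::-1])
E
```

```text
scene
orange px [404. 308.] world [714.3 118. ] size [28.1 34.2] ang 63.0
orange px [224. 250.] world [ 556.7 -373.5] size [54.2 81. ] ang 7.8
green px [298. 243.] world [ 520.5 -171.2] size [160.2  67.7] ang 16.0
green px [181. 208.] world [ 416.4 -518.1] size [225.7 101.1] ang 87.0
blue px [442. 282.] world [617.  235.6] size [293.8  89.9] ang 80.3
blue px [438. 250.] world [536.6 221.2] size [44.3 19.5] ang 83.8
blue px [423. 228.] world [468.8 183.7] size [141.2  48.3] ang 80.1
red px [444. 261.] world [593.7 219.6] size [19.8 43.3] ang 70.9
side
orange px [336. 198.] world [ 556.4 -380.7] size [ 28.6 135. ] ang 9.3
green px [327. 246.] world [ 514.2 -165.5] size [151.6  63.4] ang 15.8
green px [388. 189.] world [ 411.4 -513.2] size [218.   91.7] ang 86.8
blue px [213. 392.] world [584.8 385.7] size [ 11.8 186.4] ang 80.3
blue px [292. 331.] world [487.4 167.2] size [132.5  71.2] ang 77.2
blue px [245. 306.] world [620.4 143. ] size [127.2  45.4] ang 80.0
```

View pics/crop1.png

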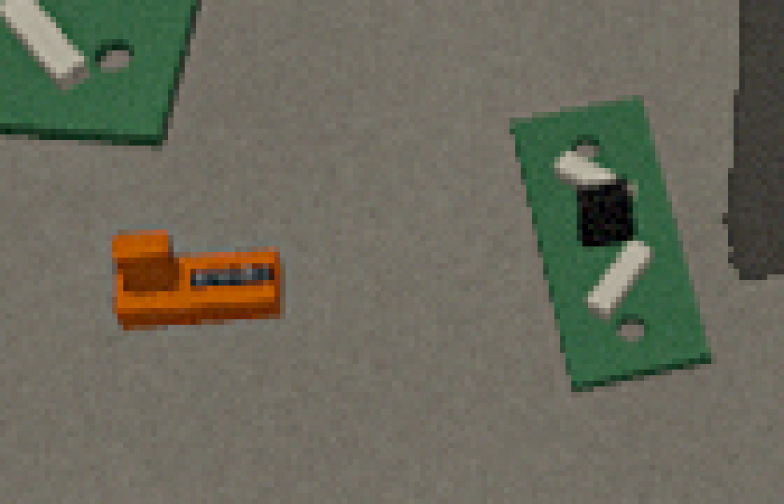

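The crop shows the cartridge with its fin at the left (world -y) and its nose to the right. The chosen small green plate has its black grip at crop (605,215), and its V opens to the left (world -y), so its yaw is about +16°. I go above the cartridge for a close look.

Emit:
move_arm:
  plan:
    - [[-41,2,0],[0,0,0]]
    - [[-41,2,0],[0,0,0]]
    - [[-41,2,0],[0,0,0]]
    - [[-41,2,0],[0,0,0]]
    - [[-41,0,0],[0,0,0]]

```text
time: 0.57
position: [557.9, -206.6, 230.9]
tool_rot: [0.707, 0.707, -0.0, -0.0]
ft_force: [0.9, -0.8, -0.1]
opening: 85.5
finger_force: 0.0
```

Emit:
move_arm:
  plan:
    - [[-41,0,0],[0,0,-2]]
    - [[-41,0,0],[0,0,-2]]
    - [[-35,0,25],[0,0,-2]]
    - [[-35,0,25],[0,0,-2]]
    - [[-13,0,30],[0,0,0]]

```text
time: 0.98
position: [565.5, -375.6, 152.9]
tool_rot: [0.658, 0.753, -0.002, 0.003]
ft_force: [-0.6, -1.4, 0.3]
opening: 85.0
finger_force: 0.0
```

Emit:
move_arm:
  plan:
    - [[0,0,0],[0,0,0]]
    - [[0,0,0],[0,0,0]]
    - [[0,0,0],[0,0,0]]

```text
time: 1.23
position: [568.2, -366.0, 153.5]
tool_rot: [0.655, 0.755, 0.001, 0.0]
ft_force: [0.5, 0.3, 0.7]
opening: 85.4
finger_force: 0.0
```

```bash
python3 - <<'E'
from m import *
s=robot.sense(); print(s['position'],R.from_quat(s['tool_rot']).as_matrix().round(3).tolist(),s['time'])
c=shot('wrist'); save(c,'w1.png'); np.save('w1.npy',c,allow_pickle=True)
blobs(c,'orange',20)
E
```

```text
[ 568.2184529  -365.97373426  153.52192305] [[-0.141, 0.99, 0.001], [0.99, 0.141, 0.001], [0.001, 0.001, -1.0]] 1.2333
orange px [304. 232.] world [ 559.4 -376.5] size [28.8 90.9] ang 8.0
```

View pics/w1.png

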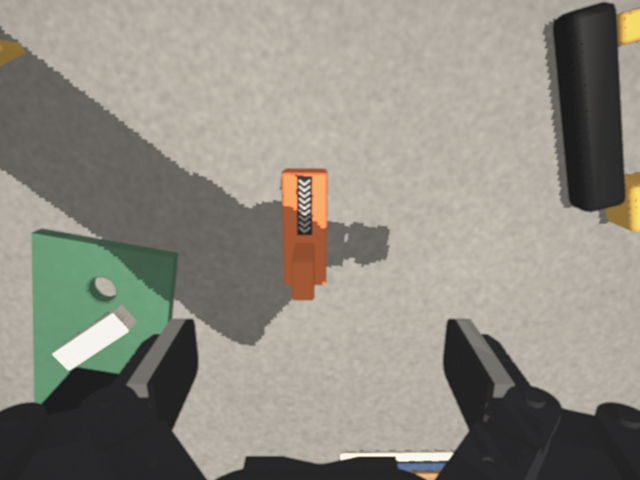

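The wrist view shows the cartridge nose edge at (304,170), with the fin at about (303,285) and the larger green plate off to the left. The yaw is 8°, which matches the tool. Next I compute the offsets to the fin.

```bash
python3 - <<'E'
from m import *
c=np.load('w1.npy',allow_pickle=True).item()
m=mask(c,*COL['orange']); rows,cols=np.where(m); 
for r in (180,200,220): k=cols[(rows==r)&(cols>270)&(cols<340)]; print(r,k.min(),k.max())
k=rows[(abs(cols-304)<12)]; print('top row',k.min(),k.max())
L=plane(c,[[282.5,200]],20);
n=plane(c,[[304.7,171]],20)[0]; y=np.radians(8); u=np.array([-np.sin(y),np.cos(y)]); 
mid=n[:2]-40*u; fin=mid-20*u; print('nose',n,'mid',mid,'fin',fin)
s=robot.sense(); M=R.from_quat(s['tool_rot']).as_matrix()
print('tool shift',M.T@(np.r_[fin,33]-s['position']))
print(plane(c,[[303,299]],58), 'fin rear predicted',mid-33*u)
E
```

```text
180 282 325
200 283 325
220 284 325
top row 170 298
nose [ 553.70532045 -332.03811135   20.        ] mid [ 559.27224449 -371.6488341 ] fin [ 562.05570651 -391.45419548]
tool shift [-24.36405119 -10.99709871 121.73098176]
[[ 563.18979977 -403.59046056   58.        ]] fin rear predicted [ 563.86495682 -404.32768037]
```

Emit:
move_arm:
  plan:
    - [[-24,-11,10],[0,0,0]]
    - [[0,0,32],[0,0,0]]
    - [[0,0,32],[0,0,0]]
    - [[0,0,30],[0,0,0]]
    - [[0,0,17],[0,0,0]]
  fingers: -0.2

```text
time: 1.7
position: [560.1, -390.0, 30.7]
tool_rot: [0.655, 0.756, 0.001, -0.001]
ft_force: [-0.8, 0.3, -0.0]
opening: 50.9
finger_force: 0.0
```

Emit:
move_arm:
  plan:
    - [[0,0,0],[0,0,0]]
    - [[0,0,0],[0,0,0]]
    - [[0,0,0],[0,0,0]]

```text
time: 1.95
position: [562.2, -393.0, 35.3]
tool_rot: [0.655, 0.755, 0.001, 0.003]
ft_force: [-0.4, -0.2, 0.2]
opening: 51.1
finger_force: 0.0
```

```bash
python3 - <<'E'
from m import *
s=robot.sense(); print(s['position'],R.from_quat(s['tool_rot']).as_matrix().round(3).tolist(),s['time'])
c=shot('wrist'); save(c,'w2.png')
E
```

```text
[ 562.24769243 -392.96552835   35.30607069] [[-0.141, 0.99, 0.005], [0.99, 0.141, -0.003], [-0.004, 0.005, -1.0]] 1.95
```

View pics/w2.png

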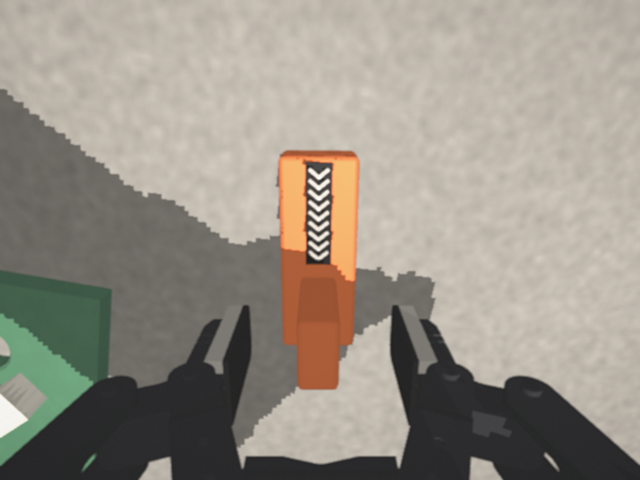

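The fin is centred between the pads at (318,355). I grip and lift.

Emit:
move_arm:
  plan:
    - [[0,0,0],[0,0,0]]
    - [[0,0,0],[0,0,0]]
    - [[0,0,0],[0,0,0]]
    - [[0,0,0],[0,0,0]]
    - [[0,0,0],[0,0,0]]
  fingers: 1
  squeeze: 60

```text
time: 2.42
position: [560.4, -393.2, 33.2]
tool_rot: [0.656, 0.755, 0.0, 0.001]
ft_force: [-0.5, 0.0, 4.5]
opening: 13.0
finger_force: 59.3
```

Emit:
move_arm:
  plan:
    - [[0,0,0],[0,0,0]]
    - [[0,0,-20],[0,0,0]]
    - [[0,0,-35],[0,0,0]]
    - [[0,0,-40],[0,0,0]]
    - [[0,0,-30],[0,0,0]]

```text
time: 2.83
position: [559.4, -392.7, 158.4]
tool_rot: [0.656, 0.755, -0.0, -0.0]
ft_force: [1.3, -0.8, -0.2]
opening: 12.7
finger_force: 58.8
```

Emit:
move_arm:
  plan:
    - [[40,0,0],[0,0,4]]
    - [[40,0,0],[0,0,4]]
    - [[40,0,0],[0,0,4]]
    - [[40,0,0],[0,0,4]]
    - [[40,0,0],[0,0,2]]

```text
time: 3.25
position: [557.9, -191.9, 155.9]
tool_rot: [0.767, 0.641, -0.001, -0.001]
ft_force: [1.3, -0.1, -0.9]
opening: 12.9
finger_force: 58.9
```

Emit:
move_arm:
  plan:
    - [[40,0,0],[0,0,0]]
    - [[35,0,0],[0,0,0]]
    - [[0,0,0],[0,0,0]]
    - [[0,0,0],[0,0,0]]
    - [[0,0,0],[0,0,0]]

```text
time: 3.67
position: [571.9, -120.3, 156.0]
tool_rot: [0.766, 0.643, -0.001, -0.0]
ft_force: [-0.7, -1.0, -1.9]
opening: 12.7
finger_force: 58.9
```

```bash
python3 - <<'E'
from m import *
s=robot.sense(); print(s['position'],R.from_quat(s['tool_rot']).as_matrix().round(3).tolist(),s['time'],s['opening'])
c=shot('wrist'); save(c,'w3.png'); np.save('w3.npy',c,allow_pickle=True)
E
```

```text
[ 571.85140003 -120.29867448  156.00891546] [[0.173, 0.985, -0.002], [0.985, -0.173, -0.001], [-0.001, -0.002, -1.0]] 3.6667 12.737464149140848
```

View pics/w3.png

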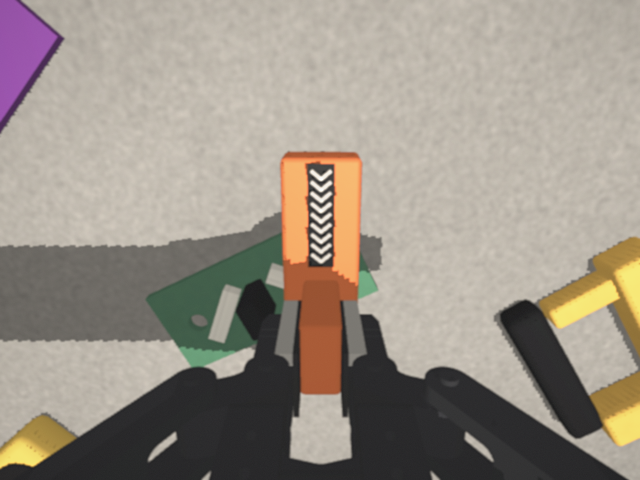

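The cartridge is held straight, with its nose at (321,155). I move on to view the joiner, offset to the side so that the cartridge does not hide the channel.

Emit:
move_arm:
  plan:
    - [[40,-6,-10],[0,0,0]]
    - [[40,-6,-10],[0,0,0]]
    - [[40,-6,-10],[0,0,0]]
    - [[40,-6,-10],[0,0,0]]
    - [[40,-6,-4],[0,0,0]]

```text
time: 4.13
position: [578.8, 81.3, 202.3]
tool_rot: [0.768, 0.641, 0.001, 0.001]
ft_force: [1.9, 0.3, -1.3]
opening: 12.6
finger_force: 58.8
```

Emit:
move_arm:
  plan:
    - [[38,-4,0],[0,0,0]]
    - [[0,0,0],[0,0,0]]
    - [[0,0,0],[0,0,0]]
    - [[0,0,0],[0,0,0]]
    - [[0,0,0],[0,0,0]]

```text
time: 4.55
position: [580.9, 116.7, 200.4]
tool_rot: [0.768, 0.641, -0.001, 0.001]
ft_force: [-0.5, -0.6, -1.2]
opening: 13.5
finger_force: 58.8
```

```bash
python3 - <<'E'
from m import *
s=robot.sense(); print(s['position'],R.from_quat(s['tool_rot']).as_matrix().round(3).tolist(),s['time'],s['opening'])
c=shot('wrist'); save(c,'w4.png'); np.save('w4.npy',c,allow_pickle=True)
E
```

```text
[580.89777616 116.70175869 200.44915646] [[0.179, 0.984, -0.0], [0.984, -0.179, -0.002], [-0.002, -0.0, -1.0]] 4.55 13.494276716387498
```

View pics/w4.png

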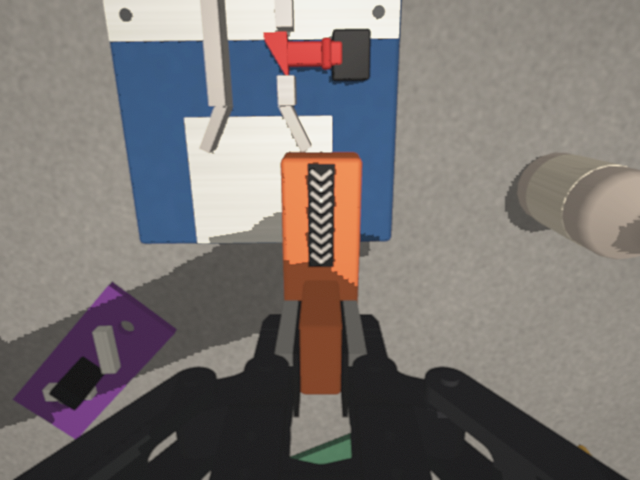

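The view shows the deck's front corners at (141,243) and (390,240). The left wall runs up column ~212, the right wall segments are at (286,90) and (285,12), and the red tooth is at (275,40).

```bash
python3 - <<'E'
from m import *
c=np.load('w4.npy',allow_pickle=True).item(); g=c['img'].astype(int)
for r in (5,20,60,85,95): print(r,'L',[tuple(x) for x in g[r,196:236,:2:1].tolist()][::2] if 0 else g[r,198:234,0].tolist(),'R',g[r,270:300,0].tolist())
# deck outline edges: blue mask + white; left/right blue limit by row
m=mask(c,*COL['blue'])
L=[];Rr=[]
for r in range(60,230,4):
    k=np.where(m[r,:480])[0]; L.append((k.min()-.5,r)); Rr.append((k.max()+.5,r))
def line(p):
    w=plane(c,p,40)[:,:2]; vx,vy,x,y=cv2.fitLine(w.astype(np.float32),cv2.DIST_HUBER,0,.01,.01).ravel(); 
    if vy<0: vx,vy=-vx,-vy
    return np.array([x,y]),np.degrees(np.arctan2(-vx,vy))
print(line(L),line(Rr))
for cc in range(145,195,15): k=np.where(m[:,cc])[0]; print(cc,k.max(),end=' ')
print(plane(c,[[145,243]],40),plane(c,[[385,240.5]],40))
E
```

```text
5 L [237, 231, 220, 210, 206, 205, 207, 208, 208, 208, 209, 210, 210, 210, 211, 211, 211, 210, 194, 153, 106, 87, 91, 93, 92, 95, 131, 201, 238, 241, 240, 240, 240, 240, 240, 240] R [242, 242, 242, 241, 237, 230, 227, 227, 227, 227, 228, 228, 228, 229, 228, 229, 229, 229, 230, 231, 229, 202, 148, 173, 231, 243, 243, 242, 242, 242]
20 L [234, 234, 231, 222, 213, 208, 208, 210, 209, 209, 210, 211, 210, 211, 212, 212, 212, 214, 211, 201, 165, 117, 93, 93, 94, 94, 94, 125, 192, 236, 239, 238, 238, 238, 238, 238] R [241, 241, 241, 241, 239, 233, 229, 228, 229, 229, 229, 229, 229, 230, 230, 230, 230, 231, 231, 231, 230, 218, 166, 148, 210, 242, 244, 243, 243, 243]
60 L [59, 59, 60, 57, 58, 81, 134, 184, 207, 211, 211, 210, 212, 211, 212, 213, 213, 213, 213, 213, 214, 216, 210, 180, 128, 96, 93, 96, 97, 97, 94, 85, 68, 59, 58, 60] R [61, 60, 59, 50, 45, 74, 126, 182, 219, 224, 223, 222, 222, 222, 222, 221, 216, 212, 216, 218, 219, 219, 219, 219, 219, 219, 219, 219, 220, 219]
85 L [60, 61, 60, 61, 60, 60, 59, 72, 117, 168, 201, 210, 210, 208, 210, 210, 211, 211, 211, 212, 212, 213, 213, 214, 204, 172, 123, 95, 94, 97, 98, 97, 93, 82, 66, 60] R [59, 61, 60, 60, 58, 60, 102, 174, 227, 232, 232, 230, 231, 231, 231, 232, 232, 232, 232, 232, 233, 234, 233, 217, 155, 100, 75, 63, 60, 61]
95 L [60, 60, 60, 61, 60, 60, 60, 60, 77, 125, 175, 202, 209, 209, 208, 209, 208, 209, 210, 210, 209, 210, 210, 211, 209, 194, 156, 112, 94, 95, 97, 97, 95, 90, 76, 63] R [61, 60, 61, 60, 60, 59, 84, 144, 206, 230, 231, 231, 231, 231, 231, 231, 231, 231, 231, 231, 232, 232, 231, 221, 171, 115, 80, 65, 59, 61]
(array([458.5732, 195.427 ], dtype=float32), np.float32(-9.637988)) (array([639.1071 , 154.46234], dtype=float32), np.float32(-9.754839))
145 241 160 241 175 241 190 241 [[448.04802016 117.4504905   40.        ]] [[624.37115105  87.24185641  40.        ]]
```

```bash
python3 - <<'E'
from m import *
c=np.load('w4.npy',allow_pickle=True).item()
y=np.radians(-9.7); ux=np.array([np.cos(y),np.sin(y)]); uy=np.array([-np.sin(y),np.cos(y)])
P=lambda u,v,z: plane(c,[[u,v]],z)[0,:2]
A=[458.57,195.43];B=[639.1,154.46]
print('deck x lims',A@ux,B@ux,'mid',(A@ux+B@ux)/2,'w',B@ux-A@ux)
for v,a,b,i,j in((85,206.2,223.7,276.6,294),(95,207.3,224.2,277,294.3)):
    print([round(float(P(t,v,65)@ux),1) for t in(a,i-0,j,b)], P((i+b)/2,v,65)@ux, P((a+j)/2,v,65)@ux)
f=[P(145,242,40)@uy,P(385,240,40)@uy]; print('front edge y',f)
m=mask(c,(0,150,90),(4,255,255)); k=np.argwhere(m[:100,255:330])+[0,255]
t=k[k[:,1]<290]; print('red left part rows',t[:,0].min(),t[:,0].max(),'tip',k[k[:,1].argmin()])
print('square back y',P(270,33,59)@uy, 'wall start y',P(216,107,65)@uy,P(286,105,65)@uy)
s=robot.sense();M=R.from_quat(s['tool_rot']).as_matrix();print('tcp ux,uy',s['position'][:2]@ux,s['position'][:2]@uy, 'tool yaw',np.degrees(np.arctan2(-M[0,0],M[1,0])))
# cartridge in hand: nose edge
m=mask(c,*COL['orange']); z=s['position'][2]-33+20
for v in(170,200,230):
    q=np.where(m[v,260:380])[0]+260; print(v,q.min(),q.max(),P((q.min()+q.max())/2,v,z)@ux)
print('nose',P(321,154,z)@uy)
E
```

```text
deck x lims 419.0861603716871 603.9382175270761 mid 511.51218894938154 w 184.852057155389
[484.3, 527.2, 537.8, 495.0] 511.07232738838593 511.04186693839483
[484.4, 527.2, 537.8, 494.8] 510.98515873184516 511.10785002509954
front edge y [np.float64(192.0500812654379), np.float64(191.58764556813006)]
red left part rows 32 73 tip [ 34 265]
square back y 330.22609625137517 wall start y 288.21948925235847 288.91000380186466
tcp ux,uy 552.8931550702227 213.0962868217633 tool yaw -10.298645761781975
170 282 360 553.6694850537823
200 283 359 553.549908615232
230 283 358 553.235825848166
nose 274.58335054479426
```

Emit:
move_arm:
  plan:
    - [[-12,-21,0],[0,0,-0.6]]
    - [[-11,-21,10],[0,0,0]]
    - [[0,0,35],[0,0,0]]
    - [[0,0,35],[0,0,0]]
    - [[0,0,20],[0,0,0]]

```text
time: 5.02
position: [533.0, 101.9, 98.0]
tool_rot: [0.764, 0.645, -0.002, -0.001]
ft_force: [-0.9, -0.0, -1.8]
opening: 12.9
finger_force: 59.0
```

Emit:
move_arm:
  plan:
    - [[0,0,0],[0,0,0]]
    - [[0,0,0],[0,0,0]]
    - [[0,0,0],[0,0,0]]
    - [[0,0,0],[0,0,0]]

```text
time: 5.35
position: [537.4, 104.7, 103.2]
tool_rot: [0.763, 0.646, 0.002, 0.001]
ft_force: [0.5, 0.1, -1.4]
opening: 12.9
finger_force: 59.1
```

```bash
cat > q.py <<'E'
from m import *
y=np.radians(-9.7); ux=np.array([np.cos(y),np.sin(y)]); uy=np.array([-np.sin(y),np.cos(y)])
F=np.array([511.05,363.8])
def st():
    s=robot.sense();M=R.from_quat(s['tool_rot']).as_matrix();p=s['position'];print('feed-frame TCP',(p[:2]@ux-F[0]).round(2),(p[:2]@uy-F[1]).round(2),'z',p[2].round(2),'yaw',np.degrees(np.arctan2(-M[0,0],M[1,0])).round(2),'tilt',M[:,2].round(4),'F',np.round(s['ft_force'],1),'t',s['time'],'open',s['opening'])
    return s
E
python3 - <<'E'
from q import *
st(); c=shot('wrist'); save(c,'w5.png'); np.save('w5.npy',c,allow_pickle=True); s=st()
m=mask(c,*COL['orange']); P=lambda u,v,z: plane(c,[[u,v]],z)[0,:2]
for v in(180,210):
    q=np.where(m[v,260:380])[0]+260; print('cart x',P((q.min()+q.max())/2,v,s['position'][2]-13)@ux-F[0])
E
```

```text
feed-frame TCP 0.99 -170.01 z 103.16 yaw -9.46 tilt [ 4.8e-03  9.0e-04 -1.0e+00] F [ 0.5  0.1 -1.4] t 5.35 open 12.871033093434983
feed-frame TCP 0.78 -169.85 z 103.1 yaw -9.44 tilt [ 4.6e-03  9.0e-04 -1.0e+00] F [-0.2 -0.2 -0.5] t 5.4 open 13.54139569739219
cart x 0.8177200774391622
cart x 0.8569393963986727
```

View pics/w5.png

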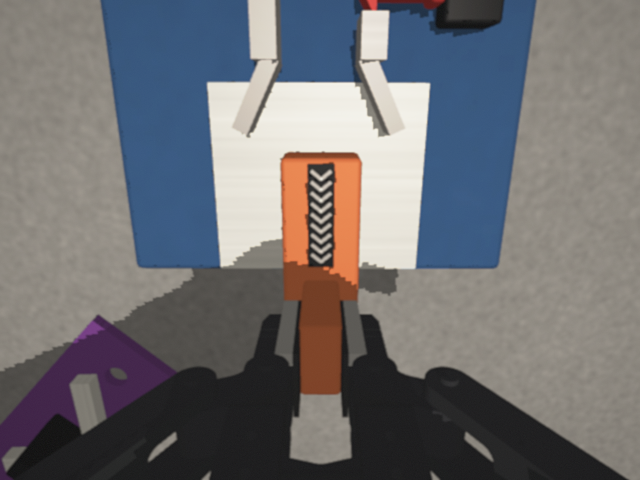

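The cartridge is centred on the channel mouth, whose walls are at (265,60) and (372,60). I lower it to the ledge and slide it in.

Emit:
move_arm:
  plan:
    - [[0,-0.8,10],[0,0,0]]
    - [[0,0,10],[0,0,0]]
    - [[0,0,8],[0,0,0]]
    - [[0,0,0],[0,0,0]]
    - [[0,0,0],[0,0,0]]

```text
time: 5.82
position: [534.4, 105.1, 72.6]
tool_rot: [0.763, 0.647, -0.0, -0.0]
ft_force: [-0.1, 0.5, 2.3]
opening: 12.9
finger_force: 60.7
```

Emit:
move_arm:
  plan:
    - [[8,0,0],[0,0,0]]
    - [[8,0,0],[0,0,0]]
    - [[8,0,0],[0,0,0]]
    - [[8,0,0],[0,0,0]]
    - [[8,0,0],[0,0,0]]

```text
time: 6.23
position: [542.0, 144.4, 72.7]
tool_rot: [0.763, 0.647, 0.0, 0.001]
ft_force: [1.9, -0.9, -1.7]
opening: 13.0
finger_force: 60.1
```

```bash
python3 -c "
from q import *
st()"
```

```text
feed-frame TCP -1.11 -130.14 z 72.73 yaw -9.42 tilt [ 0.0018 -0.0014 -1.    ] F [ 1.9 -0.9 -1.7] t 6.2333 open 12.968229655329454
```

Emit:
move_arm:
  plan:
    - [[8,0.5,-1],[0,0,0]]
    - [[8,0,0],[0,0,0]]
    - [[8,0,0],[0,0,0]]
    - [[8,0,0],[0,0,0]]
    - [[8,0,0],[0,0,0]]

```text
time: 6.65
position: [547.9, 179.6, 73.2]
tool_rot: [0.763, 0.646, -0.003, 0.002]
ft_force: [2.1, -6.0, -0.9]
opening: 12.9
finger_force: 60.0
```

Emit:
move_arm:
  plan:
    - [[8,0,0],[0,0,0]]
    - [[8,0,0],[0,0,0]]
    - [[8,0,0],[0,0,0]]
    - [[8,0,0],[0,0,0]]
    - [[8,0,0],[0,0,0]]

```text
time: 7.07
position: [554.6, 220.1, 73.1]
tool_rot: [0.763, 0.646, -0.002, 0.002]
ft_force: [2.4, -7.2, -1.8]
opening: 12.9
finger_force: 60.1
```

```bash
python3 -c "
from q import *
st()"
```

```text
feed-frame TCP -1.46 -53.36 z 73.13 yaw -9.52 tilt [-0.0014 -0.0056 -1.    ] F [ 2.4 -7.2 -1.8] t 7.0667 open 12.923887176917182
```

Emit:
move_arm:
  plan:
    - [[9,0,0],[0,0,0]]
    - [[9,0,0],[0,0,0]]
    - [[8,0,0],[0,0,0]]
    - [[8,0,0],[0,0,0]]
    - [[4,0,0],[0,0,0]]

```text
time: 7.48
position: [561.1, 258.3, 73.1]
tool_rot: [0.763, 0.646, -0.002, 0.002]
ft_force: [1.5, -6.5, -1.0]
opening: 12.8
finger_force: 60.1
```

Emit:
move_arm:
  plan:
    - [[1.5,0,0],[0,0,0]]
    - [[1,0,0],[0,0,0]]
    - [[1,0,0],[0,0,0]]
    - [[0,0,0],[0,0,0]]

```text
time: 7.82
position: [562.1, 264.2, 73.8]
tool_rot: [0.763, 0.647, 0.0, 0.001]
ft_force: [4.1, -2.5, -3.2]
opening: 12.6
finger_force: 59.9
```

```bash
python3 -c "
from q import *
st()
c=shot('scene'); a=cv2.resize(c['img'][205:310,380:520],(800,600),interpolation=3); cv2.imwrite('pics/s6.png',a[:,:,::-1])
blobs(c,'red',59,20)
blobs(np.load('scene0.npy',allow_pickle=True).item(),'red',59,20)"
```

```text
feed-frame TCP -1.48 -8.69 z 73.75 yaw -9.43 tilt [ 1.5e-03 -4.0e-04 -1.0e+00] F [ 4.1 -2.5 -3.2] t 7.8167 open 12.602580566602754
red px [444. 261.] world [592.7 219.9] size [19.4 44.2] ang 71.9
red px [444. 261.] world [593.1 219.9] size [19.9 43.3] ang 70.9
```

The red catch has the same outline as before loading, so it has sprung back. The along-slide force has also dropped. I release, lift and back off to look.

Emit:
move_arm:
  plan:
    - [[0,0,0],[0,0,0]]
    - [[0,0,0],[0,0,0]]
    - [[0,0,0],[0,0,0]]
    - [[0,0,-20],[0,0,0]]
    - [[0,0,-40],[0,0,0]]
  fingers: 0.2

```text
time: 8.28
position: [555.7, 263.8, 128.7]
tool_rot: [0.762, 0.648, -0.007, -0.003]
ft_force: [0.1, -0.1, 0.1]
opening: 34.1
finger_force: 0.0
```

Emit:
move_arm:
  plan:
    - [[0,0,-35],[0,0,0]]
    - [[0,0,-20],[0,0,0]]
    - [[0,0,0],[0,0,0]]
    - [[0,0,0],[0,0,0]]
    - [[0,0,0],[0,0,0]]

```text
time: 8.7
position: [559.9, 264.9, 188.0]
tool_rot: [0.762, 0.647, -0.001, -0.001]
ft_force: [-0.0, -0.4, -0.9]
opening: 34.5
finger_force: 0.0
```

```bash
python3 -c "
from q import *
s=st(); c=shot('wrist'); save(c,'w7.png'); np.save('w7.npy',c,allow_pickle=True)"
```

```text
feed-frame TCP -3.79 -8.36 z 188.03 yaw -9.32 tilt [-0.0024  0.     -1.    ] F [-0.  -0.4 -0.9] t 8.7 open 34.45558604167558
```

View pics/w7.png

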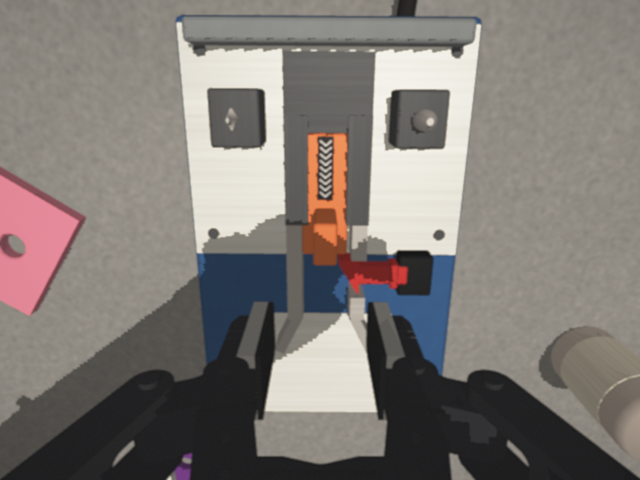

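The cartridge looks home, with its rear at (325,262) and the red tooth behind it. The pins show at (231,119) and (427,120). I measure the pin positions numerically, and the fence from the wrist view later.

```bash
python3 - <<'E'
from q import *
c=np.load('w7.npy',allow_pickle=True).item()
g=cv2.cvtColor(c['img'],cv2.COLOR_RGB2GRAY)
P=lambda u,v,z: plane(c,[[u,v]],z)[0,:2]
ff=lambda p:np.round([p@ux-F[0],p@uy-F[1]],2)
for x0,x1 in((212,262),(394,446)):
    sub=g[94:145,x0:x1]; print('bg',np.median(sub))
    m=(sub>np.median(sub)+25).astype(np.uint8); n,l,stt,ce=cv2.connectedComponentsWithStats(m)
    for i in range(1,n):
        if stt[i,4]>15:print(stt[i]+np.array([x0,94,0,0,0]),(ce[i]+[x0,94]).round(1), 'z81',ff(P(*(ce[i]+[x0,94]),81)))
    print(g[110:132:2,x0+(10 if x0<300 else 16):x0+(32 if x0<300 else 50)])
# predicted
for n,X in(('round',55),('diamond',-55)):
    w=(F[0]+X)*ux+(F[1]+60)*uy; print(n,proj(c,[[*w,72],[*w,90]]).round(1).tolist())
m=mask(c,*COL['orange']); r=np.where(m[:,325])[0]; r=r[(r>100)&(r<300)]; print('nose row',r.min(),ff(P(326,r.min(),60)))
for v in(150,170):
    q=np.where(m[v,290:360])[0]+290; print(q.min(),q.max())
E
```

```text
bg 94.0
[225 108  11  16  90] [229.7 115. ] z81 [-55.22  62.6 ]
[229 122   6   9  35] [231.7 126.1] z81 [-54.45  56.61]
[[ 93  94  95  94  94 100 125 157 176 174 156 130 105  97  95  97  97  97
   96  96  96  97]
 [ 94  94  94  94  96 109 136 157 166 166 163 152 130 109  96  96  95  96
   96  96  95  96]
 [ 92  94  95  96 103 119 134 142 146 147 148 148 142 128 110  98  95  94
   95  96  95  96]
 [ 93  95  94 103 121 131 125 119 123 126 129 130 129 125 118 106  97  95
   95  94  95  95]
 [ 93  92 100 128 163 175 152 116 106 108 110 111 111 110 107 103  99  95
   94  95  94  95]
 [ 94  94 109 147 184 197 176 132 105 105 108 109 108 105 100  96  93  94
   95  94  95  95]
 [ 92  93  98 120 153 168 148 111  98 111 122 124 118 106  98  93  93  94
   94  94  93  95]
 [ 93  93  93  95 100 103 103 105 113 125 137 136 122 101  93  93  94  94
   94  94  94  95]
 [ 93  93  92  93  94  97 113 136 153 159 157 142 117  96  92  94  94  94
   94  94  94  94]
 [ 92  92  92  94  94  94  99 118 149 169 163 135 103  90  92  94  95  94
   92  94  93  93]
 [ 92  92  92  94  94  94  93  97 114 128 125 107 
[... 1080 characters left out ...]
 94  94  93]
 [ 88  72  63  74  88  94  96  99 100 103 103 105 106 107 109 113 132 167
  198 211 211 201 180 146 117 106  99  94  92  92  93  94  92  93]
 [ 96  84  64  62  74  86  93  96  98  98 100 102 101 103 105 103 100 100
  111 123 126 123 114 107 101  98  94  92  92  91  93  93  93  93]
 [ 95  84  63  52  55  64  74  84  91  96  97  98 100 101  99  99  96  95
   98  99 102 103 102  99  96  93  94  92  91  92  92  93  94  93]
 [ 95  88  76  70  65  58  53  55  62  72  80  86  89  94  96  97  97  97
   96  98  97  96  95  94  94  92  93  93  93  92  92  93  94  92]]
round [[422.8, 120.1], [430.3, 121.9]]
diamond [[233.4, 119.0], [227.0, 120.7]]
nose row 134 [-1.02 50.83]
309 346
309 346
```

The pin tips match the predicted pixels within 1 px, and the cartridge middle is at about +10.8 mm, so it is home. Next is the fence.

Emit:
move_arm:
  plan:
    - [[-40,3,0],[0,0,0]]
    - [[-40,3,0],[0,0,0]]
    - [[-40,3,0],[0,0,0]]
    - [[-40,3,0],[0,0,0]]
    - [[-40,3,0],[0,0,0]]

```text
time: 9.17
position: [541.5, 63.0, 187.0]
tool_rot: [0.762, 0.647, -0.002, -0.001]
ft_force: [0.6, 0.9, 0.7]
opening: 34.3
finger_force: 0.0
```

Emit:
move_arm:
  plan:
    - [[-40,3,0],[0,0,0]]
    - [[-40,3,0],[0,0,0]]
    - [[-40,3,0],[0,0,0]]
    - [[-40,3,0],[0,0,0]]
    - [[-40,3,0],[0,0,0]]

```text
time: 9.58
position: [523.8, -136.4, 187.2]
tool_rot: [0.762, 0.647, -0.001, -0.002]
ft_force: [1.3, -0.2, 0.2]
opening: 34.2
finger_force: 0.0
```

Emit:
move_arm:
  plan:
    - [[-16,0,0],[0,0,-6.4]]
    - [[0,0,10],[0,0,-6.4]]
    - [[0,0,10],[0,0,-6.4]]
    - [[0,0,10],[0,0,-6.4]]
    - [[0,0,0],[0,0,0]]

```text
time: 10.0
position: [520.0, -150.1, 155.0]
tool_rot: [0.6, 0.8, -0.001, -0.004]
ft_force: [0.3, -0.2, -0.9]
opening: 34.0
finger_force: 0.0
```

Emit:
move_arm:
  plan:
    - [[0,0,0],[0,0,0]]
    - [[0,0,0],[0,0,0]]
    - [[0,0,0],[0,0,0]]

```text
time: 10.25
position: [523.2, -150.9, 159.2]
tool_rot: [0.601, 0.799, 0.0, 0.0]
ft_force: [0.5, 0.0, -0.5]
opening: 34.2
finger_force: 0.0
```

```bash
python3 - <<'E'
from q import *
s=st(); print(s['position']); c=shot('wrist'); save(c,'w8.png'); np.save('w8.npy',c,allow_pickle=True)
blobs(c,'green',8,500)
m=mask(c,*COL['green'])
cs,h=cv2.findContours(m,cv2.RETR_CCOMP,cv2.CHAIN_APPROX_NONE)
for q,hh in zip(cs,h[0]):
    if hh[3]>=0 and cv2.contourArea(q)>30:
        e=cv2.fitEllipse(q); print('hole',np.round(e[0],1),np.round(e[1],1),plane(c,[e[0]],8)[0].round(1))
E
```

```text
feed-frame TCP 30.14 -424.38 z 159.2 yaw 16.14 tilt [ 6.e-04 -2.e-04 -1.e+00] F [ 0.5  0.  -0.5] t 10.25 open 34.21860996096632
[ 523.24619449 -150.90244801  159.20375749]
green px [338. 229.] world [ 526.9 -167.6] size [136.7  68.4] ang 16.1
```

```bash
python3 - <<'E'
from q import *
c=np.load('w8.npy',allow_pickle=True).item()
a=np.radians(16.1); vx=np.array([np.cos(a),np.sin(a)]); vy=np.array([-np.sin(a),np.cos(a)])
m=mask(c,*COL['green']); n,l,stt,ce=cv2.connectedComponentsWithStats(m)
for i in range(1,n):
    if stt[i,4]>200: print(stt[i],ce[i].round())
ys,xs=np.where(m); w=plane(c,np.c_[xs,ys],8)[:,:2]; X=w@vx; Y=w@vy
ok=abs(X-np.array([520,-170])@vx)<95; ok&=abs(Y-np.array([520,-170])@vy)<60
print('X pct',np.percentile(X[ok],[0,.5,99.5,100]),'Y',np.percentile(Y[ok],[0,.5,99.5,100]))
hsv=cv2.cvtColor(c['img'],cv2.COLOR_RGB2HSV); d=((hsv[:,:,2]<55)).astype(np.uint8)
n,l,stt,ce=cv2.connectedComponentsWithStats(d)
for i in range(1,n):
    if stt[i,4]>150: print('dark',stt[i],ce[i].round())
# coarse char map
S=c['img'][100:470:12,100:560:8].astype(int); 
for r in S: print(''.join('G' if p[1]>p[0]+15 else '#' if p.sum()<150 else 'W' if p.sum()>600 else '.' for p in r))
E
```

```text
[ 220  193  197   91 6907] [361. 232.]
X pct [391.42346401 398.41777013 527.75345394 528.09111995] Y [-341.34128841 -340.52907318 -272.93125785 -272.91854578]
dark [ 292  225   22   55 1121] [303. 252.]
dark [    2   303   637   177 46062] [325. 425.]
..........................................................
..........................................................
..........................................................
..........................................................
..........................................................
..........................................................
..........................................................
..........................................................
............GGGGGGGGGGGGGGGGGGGGGGGGGGGG..................
............GGGGGGGGGGGGGGGGGGGGGGGGGGGG..................
............GGGGGGGGGG.GGGGGGWGGGGGGGGGG..................
............GGGG.GGG....G##G....GGG.GGGG..................
............GGGG..G...GG###GG....G..GGGG..................
............GGGGG....GGG###GGGG...GGGGGG..................
.............GGGGG.GGG
[... 280 characters left out ...]
..........#...#............#...#...................
................##..##............##..##..................
................#...##............##...#...........###....
..............#####.##............##.#####........#####...
.....####....#########............#########....########...
...##################..............##############..####...
.####################..............####################...
#####################..............##########..##########.
####################................##########....########
####################................######################
###..###############................######################
##G#######..#############......#############..############
```

```bash
python3 - <<'E'
from q import *
c=np.load('w8.npy',allow_pickle=True).item()
a=np.radians(16.1); vx=np.array([np.cos(a),np.sin(a)]); vy=np.array([-np.sin(a),np.cos(a)])
I=cv2.GaussianBlur(c['img'],(3,3),0).astype(int); m=((I[:,:,1]>I[:,:,0]+12)).astype(np.uint8); m[300:]=0
n,l,stt,ce=cv2.connectedComponentsWithStats(m); i=1+stt[1:,4].argmax(); print(stt[i])
q=cv2.findContours((l==i).astype(np.uint8),0,cv2.CHAIN_APPROX_NONE)[0][0].reshape(-1,2)
r=cv2.minAreaRect(plane(c,q,8)[:,:2].astype(np.float32)); print(r)
for z in(20,50): # block
    p=plane(c,[[303,252]],z)[0,:2]; print(z,p@vx,p@vy)
p=plane(c,[[303,280.5]],50)[0,:2]; print('block rear top edge Y',p@vy, 'plate centre',np.array(r[0])@vx,np.array(r[0])@vy)
p=plane(c,[[303,225]],8)[0,:2]; print('block front foot Y',p@vy)
s=robot.sense(); M=R.from_quat(s['tool_rot']).as_matrix(); C=np.array(r[0])
print('shift to centre',M.T@(np.r_[C,26]-s['position']))
E
```

```text
[  190   191   229    95 16795]
((517.49267578125, -170.5801239013672), (160.02259826660156, 71.09603881835938), 15.783631324768066)
20 449.22378846181067 -312.26211607718045
50 450.48600263379524 -301.21927515319896
block rear top edge Y -320.5786462370724 plate centre 449.8918073998751 -307.3981291288503
block front foot Y -296.17904925560873
shift to centre [-17.17055705 -11.17847405 133.35267552]
```

Emit:
move_arm:
  plan:
    - [[-17,-11,20],[0,0,0]]
    - [[0,0,35],[0,0,0]]
    - [[0,0,35],[0,0,0]]
    - [[0,0,30],[0,0,0]]
    - [[0,0,10],[0,0,0]]

```text
time: 10.72
position: [513.7, -169.2, 24.9]
tool_rot: [0.601, 0.799, -0.001, -0.004]
ft_force: [-1.3, -0.0, -1.3]
opening: 34.4
finger_force: 0.0
```

Emit:
move_arm:
  plan:
    - [[0,0,3],[0,0,0]]
    - [[0,0,0],[0,0,0]]
    - [[0,0,0],[0,0,0]]
    - [[0,0,0],[0,0,0]]

```text
time: 11.05
position: [519.3, -171.0, 28.2]
tool_rot: [0.6, 0.8, 0.001, 0.002]
ft_force: [-0.5, -0.0, -0.0]
opening: 33.9
finger_force: 0.0
```

```bash
python3 - <<'E'
from q import *
s=st(); M=R.from_quat(s['tool_rot']).as_matrix()
print('remaining',M.T@(np.array([517.5,-170.6,23])-s['position']))
E
```

```text
feed-frame TCP 29.6 -444.86 z 28.17 yaw 16.21 tilt [ 0.0046 -0.0014 -1.    ] F [-0.5 -0.  -0. ] t 11.05 open 33.9221217944598
remaining [ 0.88313976 -1.60234258  5.16399294]
```

Emit:
move_arm:
  plan:
    - [[0.8,-1.6,4],[0,0,0]]
    - [[0,0,0],[0,0,0]]
    - [[0,0,0],[0,0,0]]

```text
time: 11.3
position: [515.4, -170.1, 22.3]
tool_rot: [0.6, 0.8, 0.0, 0.0]
ft_force: [-0.3, -0.3, -0.2]
opening: 34.2
finger_force: 0.0
```

Emit:
move_arm:
  plan:
    - [[0,0,0],[0,0,0]]
    - [[0,0,0],[0,0,0]]
    - [[0,0,0],[0,0,0]]
    - [[0,0,0],[0,0,0]]
    - [[0,0,0],[0,0,0]]
  fingers: 1
  squeeze: 80

```text
time: 11.72
position: [515.9, -170.2, 22.4]
tool_rot: [0.6, 0.8, 0.0, 0.001]
ft_force: [0.4, -0.4, 4.3]
opening: 12.6
finger_force: 79.2
```

```bash
python3 - <<'E'
from q import *
s=st(); print(s['position'],s['moment'])
E
```

```text
feed-frame TCP 26.15 -444.64 z 22.38 yaw 16.21 tilt [ 1.1e-03 -2.0e-04 -1.0e+00] F [ 0.4 -0.4  4.3] t 11.7167 open 12.567912935515436
[ 515.90354824 -170.19320183   22.38165613] [0.07648976 0.07855374 0.02267869]
```

Emit:
move_arm:
  plan:
    - [[0,0,-10],[0,0,0]]
    - [[0,0,-25],[0,0,6.5]]
    - [[0,0,-35],[0,0,6.5]]
    - [[0,0,-35],[0,0,6.5]]
    - [[0,0,-25],[0,0,6.4]]

```text
time: 12.13
position: [515.4, -170.3, 154.4]
tool_rot: [0.766, 0.643, 0.0, 0.001]
ft_force: [1.0, 0.2, -2.6]
opening: 12.8
finger_force: 78.5
```

Emit:
move_arm:
  plan:
    - [[38,-2,0],[0,0,0]]
    - [[38,-2,0],[0,0,0]]
    - [[38,-2,0],[0,0,0]]
    - [[38,-2,0],[0,0,0]]
    - [[38,-2,0],[0,0,0]]

```text
time: 12.55
position: [536.3, 20.5, 151.4]
tool_rot: [0.764, 0.645, -0.001, -0.001]
ft_force: [0.9, -0.7, -2.3]
opening: 12.7
finger_force: 78.5
```

Emit:
move_arm:
  plan:
    - [[38,-2,0],[0,0,0]]
    - [[38,-2,0],[0,0,0]]
    - [[38,-2,0],[0,0,0]]
    - [[38,-2,0],[0,0,0]]
    - [[38,-2,0],[0,0,0]]

```text
time: 12.97
position: [558.5, 209.1, 151.2]
tool_rot: [0.764, 0.645, -0.001, -0.0]
ft_force: [1.0, -0.1, -2.0]
opening: 12.8
finger_force: 78.5
```

Emit:
move_arm:
  plan:
    - [[38,-2,0],[0,0,0]]
    - [[38,-2,0],[0,0,0]]
    - [[38,-2,0],[0,0,0]]
    - [[0,0,0],[0,0,0]]
    - [[0,0,0],[0,0,0]]

```text
time: 13.38
position: [570.1, 325.6, 150.1]
tool_rot: [0.762, 0.648, -0.001, -0.002]
ft_force: [-0.3, -1.2, -3.1]
opening: 13.2
finger_force: 78.7
```

Emit:
move_arm:
  plan:
    - [[0,0,0],[0,0,0]]
    - [[0,0,0],[0,0,0]]
    - [[0,0,0],[0,0,0]]
    - [[0,0,0],[0,0,0]]

```text
time: 13.72
position: [573.4, 319.3, 152.0]
tool_rot: [0.765, 0.644, -0.0, 0.0]
ft_force: [-0.4, -0.4, -3.5]
opening: 12.6
finger_force: 78.7
```

```bash
cat > hand.py <<'E'
from q import *
def hand(name):
    s=st(); c=shot('wrist'); save(c,name+'.png'); np.save(name+'.npy',c,allow_pickle=True)
    I=cv2.GaussianBlur(c['img'],(3,3),0).astype(int); m=((I[:,:,1]>I[:,:,0]+12)&(I[:,:,1]>I[:,:,2]+3)).astype(np.uint8)
    n,l,stt,ce=cv2.connectedComponentsWithStats(m); i=1+stt[1:,4].argmax(); print(stt[i])
    q=cv2.findContours((l==i).astype(np.uint8),0,cv2.CHAIN_APPROX_NONE)[0][0].reshape(-1,2)
    z=s['position'][2]-22.4+8
    W=plane(c,q,z)[:,:2]; r=cv2.minAreaRect(W.astype(np.float32)); C=np.array(r[0]); print(r)
    print('centre feed',C@ux-F[0],C@uy-F[1],'rel TCP',(C-s['position'][:2])@ux,(C-s['position'][:2])@uy)
    return s,c,q,W
E
python3 -c "
from hand import *
hand('w9')"
```

```text
feed-frame TCP 0.38 47.54 z 152.02 yaw -9.85 tilt [ 1.e-04 -9.e-04 -1.e+00] F [-0.4 -0.4 -3.5] t 13.7167 open 12.56521723991973
[  112   223   417   161 41615]
((573.13330078125, 319.0509338378906), (72.02540588378906, 159.7877197265625), 79.87588500976562)
centre feed 0.1327889384425589 47.25648655672188 rel TCP -0.24903084866285857 -0.2849653494884462
```

Emit:
move_arm:
  plan:
    - [[12.7,0,8],[0,0,-0.3]]
    - [[0,0,10],[0,0,0]]
    - [[0,0,8],[0,0,0]]
    - [[0,0,0],[0,0,0]]
    - [[0,0,0],[0,0,0]]

```text
time: 14.18
position: [574.1, 333.0, 124.0]
tool_rot: [0.763, 0.647, -0.002, -0.0]
ft_force: [-0.9, -0.1, -1.4]
opening: 12.5
finger_force: 78.7
```

Emit:
move_arm:
  plan:
    - [[0,0,0],[0,0,0]]
    - [[0,0,0],[0,0,0]]
    - [[0,0,0],[0,0,0]]

```text
time: 14.43
position: [575.5, 333.7, 126.5]
tool_rot: [0.763, 0.647, 0.001, 0.0]
ft_force: [-0.4, -0.5, -2.9]
opening: 12.6
finger_force: 78.7
```

```bash
python3 -c "
from hand import *
s,c,q,W=hand('w10')
z=s['position'][2]-22.4
for n,X in(('round',55),('diamond',-55)):
    w=(F[0]+X)*ux+(F[1]+60)*uy; print(n,proj(c,[[*w,90],[*w,z+8]]).round(1).tolist())
a=c['img'][200:460,90:560]; cv2.imwrite('pics/c10.png',cv2.resize(a,None,fx=1.7,fy=1.7,interpolation=3)[:,:,::-1])
"
```

```text
feed-frame TCP 0.03 62.15 z 126.51 yaw -9.41 tilt [ 1.2e-03  5.0e-04 -1.0e+00] F [-0.4 -0.5 -2.9] t 14.4333 open 12.641406769720398
[  111   223   419   161 41968]
((575.3070678710938, 333.5219421386719), (71.95561981201172, 159.9333953857422), 80.28073120117188)
centre feed -0.16273251038592207 61.88686630830216 rel TCP -0.19749871485917012 -0.2601803043823826
round [[440.8, 289.1], [455.4, 312.3]]
diamond [[199.8, 288.4], [185.4, 311.5]]
```

View pics/c10.png

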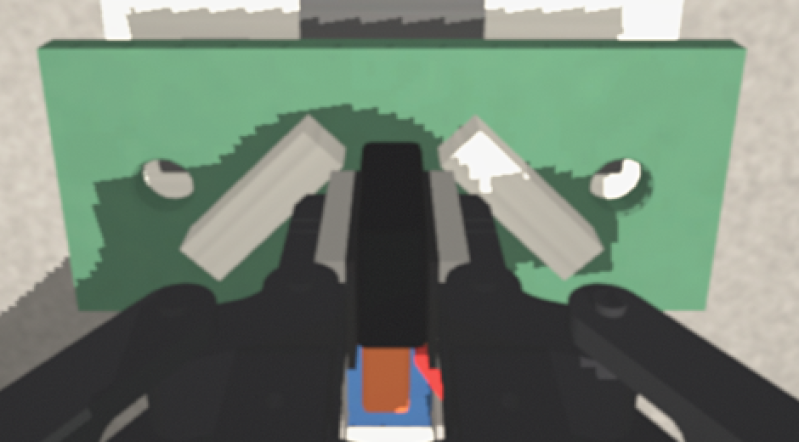

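The crop shows the holes at (167,181) and (620,183), level and symmetric, with the cartridge visible below. The plate seems about 2 mm too far along +y. I measure the holes over a few shots.

```bash
cat > holes.py <<'E'
from q import *
def holes(k=4):
    out=[]
    for _ in range(k):
        s=robot.sense(); z=s['position'][2]-22.4+8; c=shot('wrist')
        I=cv2.GaussianBlur(c['img'],(3,3),0).astype(int); m=((I[:,:,1]<=I[:,:,0]+12)).astype(np.uint8); row=[]
        for X in(55,-55):
            p=s['position'][:2]+X*ux; u,v=proj(c,[[*p,z]])[0].astype(int); x0,y0=u-24,v-24
            n,l,stt,ce=cv2.connectedComponentsWithStats(m[y0:y0+44,x0:x0+48])
            i=min((i for i in range(1,n) if stt[i,4]>150),key=lambda i:np.hypot(*(ce[i]-[24,24])))
            b=stt[i]; cu,cv=x0+b[0]+b[2]/2-.5,y0+b[1]+b[3]/2-.5
            w=plane(c,[[cu,cv]],z)[0,:2]; row+= [w@ux-F[0],w@uy-F[1],b[2],b[3]]
        row+= [s['position'][:2]@ux-F[0],s['position'][:2]@uy-F[1],s['position'][2]]; out.append(row)
    o=np.array(out); print(o.round(1)); print('mean',o.mean(0).round(2))
E
python3 -c "
from holes import *
holes()"
```

```text
[[ 5.300e+01  6.330e+01  3.000e+01  2.300e+01 -5.350e+01  6.270e+01
   3.000e+01  2.200e+01 -0.000e+00  6.220e+01  1.265e+02]
 [ 5.290e+01  6.330e+01  3.000e+01  2.300e+01 -5.360e+01  6.270e+01
   3.000e+01  2.200e+01 -1.000e-01  6.220e+01  1.265e+02]
 [ 5.280e+01  6.330e+01  3.000e+01  2.300e+01 -5.380e+01  6.270e+01
   3.000e+01  2.200e+01 -2.000e-01  6.220e+01  1.263e+02]
 [ 5.280e+01  6.330e+01  3.000e+01  2.300e+01 -5.380e+01  6.260e+01
   3.000e+01  2.200e+01 -3.000e-01  6.210e+01  1.262e+02]]
mean [ 52.89  63.32  30.    23.   -53.68  62.7   30.    22.    -0.16  62.16
 126.37]
```

Emit:
move_arm:
  plan:
    - [[-1.2,0.3,5],[0,0,0]]
    - [[0,0,5],[0,0,0]]
    - [[0,0,4],[0,0,0]]
    - [[0,0,4],[0,0,0]]
    - [[0,0,0],[0,0,0]]

```text
time: 15.1
position: [574.2, 332.0, 106.1]
tool_rot: [0.763, 0.647, -0.002, -0.0]
ft_force: [-1.0, -0.3, -3.3]
opening: 12.3
finger_force: 78.7
```

Emit:
move_arm:
  plan:
    - [[0,0,2],[0,0,0]]
    - [[0,0,2],[0,0,0]]
    - [[0,0,0],[0,0,0]]
    - [[0,0,0],[0,0,0]]

```text
time: 15.43
position: [575.1, 332.6, 103.8]
tool_rot: [0.763, 0.647, -0.0, 0.0]
ft_force: [0.0, -0.6, -2.5]
opening: 12.6
finger_force: 78.7
```

```bash
python3 -c "
from holes import *
s=st();print(s['moment']);holes(2)"
```

```text
feed-frame TCP -0.16 60.91 z 103.81 yaw -9.39 tilt [-1.e-04 -1.e-04 -1.e+00] F [ 0.  -0.6 -2.5] t 15.4333 open 12.587470980399024
[ 0.01582292 -0.04529669  0.0125716 ]
[[ 5.280e+01  6.230e+01  2.800e+01  2.200e+01 -5.370e+01  6.190e+01
   2.800e+01  2.200e+01 -2.000e-01  6.090e+01  1.038e+02]
 [ 5.300e+01  6.240e+01  2.800e+01  2.200e+01 -5.360e+01  6.190e+01
   2.800e+01  2.200e+01 -1.000e-01  6.100e+01  1.040e+02]]
mean [ 5.2900e+01  6.2350e+01  2.8000e+01  2.2000e+01 -5.3610e+01  6.1900e+01
  2.8000e+01  2.2000e+01 -1.0000e-01  6.0940e+01  1.0392e+02]
```

No contact force, and the pins are already about 8 mm into the holes. I continue down.

Emit:
move_arm:
  plan:
    - [[-0.4,0.2,1],[0,0,0]]
    - [[0,0,1.5],[0,0,0]]
    - [[0,0,1.5],[0,0,0]]
    - [[0,0,0],[0,0,0]]

```text
time: 15.87
position: [575.2, 332.4, 99.6]
tool_rot: [0.763, 0.647, 0.0, -0.0]
ft_force: [0.9, 1.2, -3.1]
opening: 12.3
finger_force: 78.7
```

Emit:
move_arm:
  plan:
    - [[0,0,1.5],[0,0,0]]
    - [[0,0,1.5],[0,0,0]]
    - [[0,0,1],[0,0,0]]
    - [[0,0,0],[0,0,0]]

```text
time: 16.2
position: [575.2, 332.4, 95.6]
tool_rot: [0.763, 0.647, 0.0, -0.0]
ft_force: [0.5, 1.3, -3.5]
opening: 13.1
finger_force: 78.7
```

```bash
python3 -c "
from holes import *
s=st();print(s['moment'])"
```

```text
feed-frame TCP -0.07 60.72 z 95.6 yaw -9.39 tilt [-1.e-04  3.e-04 -1.e+00] F [ 0.5  1.3 -3.5] t 16.2 open 13.092722447666475
[ 0.26147848 -0.04631387 -0.06708471]
```

Sliding on the pins with little side force. I go down until contact.

Emit:
move_arm:
  plan:
    - [[0,0,1],[0,0,0]]
    - [[0,0,1],[0,0,0]]
    - [[0,0,0.5],[0,0,0]]
    - [[0,0,0],[0,0,0]]

```text
time: 16.53
position: [575.4, 332.5, 94.5]
tool_rot: [0.763, 0.647, 0.0, -0.0]
ft_force: [-1.3, 0.6, 3.1]
opening: 12.8
finger_force: 79.6
```

```bash
python3 -c "
from holes import *
s=st();print(s['moment'])"
```

```text
feed-frame TCP 0.08 60.85 z 94.45 yaw -9.38 tilt [ 6.e-04  7.e-04 -1.e+00] F [-1.3  0.6  3.1] t 16.5333 open 12.757749924168268
[ 0.05316009  0.37760542 -0.01495193]
```

It is seated: the load is carried by the rests at the expected height. I release and lift.

Emit:
move_arm:
  plan:
    - [[0,0,0],[0,0,0]]
    - [[0,0,0],[0,0,0]]
    - [[0,0,0],[0,0,0]]
    - [[0,0,0],[0,0,0]]
    - [[0,0,-15],[0,0,0]]
  fingers: 0.2

```text
time: 16.95
position: [573.2, 330.5, 104.8]
tool_rot: [0.763, 0.647, -0.004, -0.0]
ft_force: [-0.8, -0.3, -1.1]
opening: 34.1
finger_force: 0.0
```

Emit:
move_arm:
  plan:
    - [[0,0,-30],[0,0,0]]
    - [[0,0,-35],[0,0,0]]
    - [[0,0,-30],[0,0,0]]
    - [[0,0,0],[0,0,0]]
    - [[0,0,0],[0,0,0]]

```text
time: 17.37
position: [576.9, 332.8, 206.3]
tool_rot: [0.763, 0.647, 0.003, 0.001]
ft_force: [-0.6, -0.0, 0.1]
opening: 34.6
finger_force: 0.0
```

```bash
python3 - <<'E'
from q import *
s=st(); c=shot('wrist'); save(c,'w12.png')
I=cv2.GaussianBlur(c['img'],(3,3),0).astype(int); m=((I[:,:,1]>I[:,:,0]+12)&(I[:,:,1]>I[:,:,2]+3)).astype(np.uint8)
n,l,stt,ce=cv2.connectedComponentsWithStats(m); i=1+stt[1:,4].argmax(); print(stt[i])
q=cv2.findContours((l==i).astype(np.uint8),0,cv2.CHAIN_APPROX_NONE)[0][0].reshape(-1,2)
r=cv2.minAreaRect(plane(c,q,80)[:,:2].astype(np.float32)); C=np.array(r[0]); print(r,C@ux-F[0],C@uy-F[1])
blobs(shot('scene'),'red',59,20)
E
```

```text
feed-frame TCP 1.54 61.4 z 206.31 yaw -9.41 tilt [ 0.0054  0.0029 -1.    ] F [-0.6 -0.   0.1] t 17.3667 open 34.57271582122248
[  191   176   252   104 20340]
((575.15234375, 331.8955993652344), (70.41162109375, 159.72503662109375), 80.41157531738281) -0.041223128443164114 60.25770522343038
red px [444. 261.] world [592.6 222.8] size [21.1 45. ] ang 83.6
```

```bash
python3 -c "
from h import *
print(robot.finish_job())"
```

```text
the job is handed in; nothing more can be done
None
```

The job is handed in, though no verdict came back: by my last measurements the cartridge is home at about +10.8 mm with the catch sprung back behind it, and the green fence is released flat on both rests, within about 0.5 mm of its place over the pins.

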